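# Put the mixed-up lids back on their own storage jars

## Robot

A 7-joint arm with a two-finger parallel gripper is mounted at the origin on a cart in front of the work surface, level with it; the furniture and walls round the work are solid. World frame = base frame: x ahead of the robot, y to its left, z up, the work surface at z = 0. Lengths are in m, angles in rad, forces in N, time in s.
With the tool pointing down it reaches from about 0.35 to 0.9 m from the base axis. Payload 19.9 kg.
Tool frame: the origin (TCP) lies on the front face of the gripper's body, between the roots of the fingers; the fingertips stand 73 mm ahead of it and the grasp point (between the pads) lies env.grip_depth ahead of it (env.grip_depth is the distance from the TCP to the grasp point, in m); z points along the fingers, y is the line along which they close (so a half turn about z gives the same grasp; the last joint's range is limited). The gripper opens to 85 mm and grips with 20 to 120 N. Pads are 22 mm wide; open, the fingers measure 114 mm over their backs; the gripper's body (76 mm by 85 mm) begins 54 mm behind the grasp point. The pads swing forward as they close: fully open they stand 13 mm farther back than shut.
Start: joints at [1.238, 0.417, -0.01, 1.614, 0.005, 1.111, -0.053], TCP at [0.179, -0.599, 0.304] pointing down, gripper open.
Joint ranges: [-2.81, 2.81], [-0.39, 2.02], [-1.27, 1.25], [0.06, 2.57], [-1.19, 4.33], [0.19, 2], [-2.82, 2.82]. Speed limits (rad/s): [1.89, 1.89, 2.39, 2.39, 3.01, 3.01, 3.01].

## Interface

Orientations are given as [roll, pitch, yaw] about the fixed x, y, z axes, in that order (R = Rz(yaw) Ry(pitch) Rx(roll)).
In Python, from plant import readout, eyes, job, models, env gives the robot as it stands. The module is installed in compiled form; this text tells all that it offers.
- The arm moves only by the shell command python3 -m inch 'ROWS' [OPENING] [FORCE]. ROWS is JSON, a list of rows, each an object with "offset": the shift along the world's x, y, z in mm, a list of three; "turn": the turn about the world's z in degrees. A call has 1 to 20 rows; each row is the pose to reach, as a shift and turn from the pose commanded when the call began; what a row does not reach only later rows make up. A row lasts 1/8 s, in which the tool goes at most 62.5 mm and 10.7 degrees, less where a joint would pass 70% of its speed; a pose out of reach is approached as far as the arm can. A call with a gripper value outside its range is refused whole. OPENING is the gripper command: -1 is shut, 1 is fully open, values between are in proportion, set as the call begins (- or left out, the last holds). The fingers move at their own pace and stop on an object; FORCE is the grip in N (left out, the last holds). Time passes only in rows, so rows that repeat a pose let the fingers close. It gives the time, the measured TCP pose, the force, the opening and the grip force at its end, in the units of the state.
- readout.get_state(): the state, without advancing time (a new reading comes with each control period).
- eyes.capture(name): name is "scene" or "top" or "wrist"; returns a dict with "frame" (420x560x3 uint8, red, green, blue), "mtx" (3x3 intrinsics, pixels), "rvec" (rotation vector, rad) and "tvec" (3), from world to camera coordinates, as OpenCV has them. Camera axes: x right, y down, z forward; pixel columns grow to the right and rows downward; lengths in m; the calibration is good to about 2 mm. A picture is of the moment at which its call begins. There is no depth.
- job.job_done(): hands the job in; it is judged then, once.
Trained networks look in a picture, given as the dict that the camera call returned (one of the last four; its "shot" number tells which), for a name from the list of things; names that differ only in an ending like _2 or _b are one class to them, and where a whole thing is asked for, a point or a joint stands for the part that bears it (a point fixed in the world has none). Each returns a list of dicts, best first, with "confidence" (0 to 1); they miss things now and then, are a little off and sometimes report something else, mostly with a low value. They report only what shows in the picture. A call takes as long as a camera call. They do not tell look-alikes from the thing itself.
- models.masks_of(thing, picture): "region" (420x560 bool, what is visible of it) and "uv" ([column, row] in pixels, amid what is visible of it).
- models.tip_of(thing, picture): "uv" ([column, row] in pixels: a listed point, or the origin of a listed thing).
The state is a dict: "t": time; "joint_positions": joint angles; "qd": joint speeds; "joint_efforts": joint torques, N m; "ee_pos": TCP position; "orientation": TCP orientation; "ft_force": force on the tool from outside, world axes, zero at the start; "ft_torque": the same for the moment, N m; "gripper_width": finger opening in m; "grip_force": force on a finger pad.
Only numpy, scipy, OpenCV 4.12 (cv2) and the standard library are available. Lean on these libraries where they do the work, as an engineer would, in place of code of your own. Each camera call takes 0.05 s, during which the arm holds its last target. There are 200 camera calls.

## Task

After washing up, the lids of the three storage jars were put on the wrong jars: put each lid back on the jar of its own colour, seated down in the mouth. Stand one lid knob-up on the empty chopping board on the way, since no jar is free. The lids are ceramic, so set them down and do not drop them; leave the jars, the glass and the salt shaker standing where they are.

Things in the scene. Friction and masses are not known exactly. Their poses are not given: they have to be found in the camera images.
- white_lid_mid (a point): white lid, loose, 0.09 kg: round glazed white disc with a pale wooden knob, at the start on the blue jar. Point: its centre, half-way up its 52 mm. Heights from it: tapered plug -26 to -12 mm (56 mm wide at the bottom, 67 at the top); disc -12 to -4 mm, 86 mm wide; knob (the grip) -4 to +26 mm, 27 mm wide from +10 to +20, slimmer neck below. Yaw does not matter. It can stand on its plug.
- blue_lid_mid (a point): blue lid, loose, 0.09 kg: round glazed blue disc with a pale wooden knob, at the start on the green jar. Point: its centre, half-way up its 52 mm. Heights from it: tapered plug -26 to -12 mm (56 mm wide at the bottom, 67 at the top); disc -12 to -4 mm, 86 mm wide; knob (the grip) -4 to +26 mm, 27 mm wide from +10 to +20, slimmer neck below. Yaw does not matter. It can stand on its plug.
- green_lid_mid (a point): green lid, loose, 0.09 kg: round glazed green disc with a pale wooden knob, at the start on the white jar. Point: its centre, half-way up its 52 mm. Heights from it: tapered plug -26 to -12 mm (56 mm wide at the bottom, 67 at the top); disc -12 to -4 mm, 86 mm wide; knob (the grip) -4 to +26 mm, 27 mm wide from +10 to +20, slimmer neck below. Yaw does not matter. It can stand on its plug.
- white_mouth (a point): white storage jar: round glazed white stoneware pot, 100 mm wide (86 at the rim), 85 mm high, loose, 0.7 kg, standing on the worktop. Point: centre of its mouth at rim height, z up. The mouth is 74 mm wide: a lid's plug drops in with about 3 mm to spare all round; a seated lid's centre is 12 mm above this point.
- blue_mouth (a point): blue storage jar: round glazed blue stoneware pot, 100 mm wide (86 at the rim), 85 mm high, loose, 0.7 kg, standing on the worktop. Point: centre of its mouth at rim height, z up. The mouth is 74 mm wide: a lid's plug drops in with about 3 mm to spare all round; a seated lid's centre is 12 mm above this point.
- green_mouth (a point): green storage jar: round glazed green stoneware pot, 100 mm wide (86 at the rim), 85 mm high, loose, 0.7 kg, standing on the worktop. Point: centre of its mouth at rim height, z up. The mouth is 74 mm wide: a lid's plug drops in with about 3 mm to spare all round; a seated lid's centre is 12 mm above this point.
- board_top (a point): the chopping board: empty light wooden board, fixed, 200 mm (its x) by 300 mm (its y), 22 mm thick, lying on the robot's right. The point is the middle of its top face; a lid standing there has its centre point 26 mm above it.
- salt_mid (a point): bystander: glass salt shaker with a grey top, loose, 44 mm across and 90 mm high, standing among the jars; the point is its centre, half-way up.
- glass_mid (a point): bystander: empty clear drinking glass, loose, 78 mm across and 95 mm high, standing left of the jars; the point is its centre, half-way up.
Mind the look-alikes: they are no part of the job. Leave any yellow look-alike of the part that bears white_mouth alone.

How it is judged:
By the outcome, as a careful person would: the job done as asked, in the order asked, and still so for the second after the job is handed in, with the robot touching nothing.
It also fails if it takes over 104 s, if anything falls off the work surface, if the arm or the gripper's body presses on something with over 40 N, if the wrist force passes 120 N, or if a joint passes its speed limit or range.

## Working session

There is one attempt and no reset: what is moved stays moved. The work goes in short steps, Python scripts to look and compute and a shell command to move; the robot and the scene stay as the last step left them, time stands still between calls to the robot, and variables do not carry over. Pictures are saved under pics/ and viewed, at most 14 in all, crops included, and the job is handed in when it is done.

```bash
mkdir -p pics
cat > h.py <<'E'
import numpy as np, cv2
from plant import readout, eyes, job, models, env
def ray(p,uv):
    R=cv2.Rodrigues(np.array(p['rvec'],float))[0]; t=np.array(p['tvec'],float).ravel()
    d=R.T@np.linalg.inv(np.array(p['mtx']))@np.array([uv[0],uv[1],1.]); return -R.T@t, d/np.linalg.norm(d)
def atz(p,uv,z):
    c,d=ray(p,uv); return c+d*(z-c[2])/d[2]
def tri(rs):
    A=np.zeros((3,3));b=np.zeros(3)
    for c,d in rs:
        M=np.eye(3)-np.outer(d,d);A+=M;b+=M@c
    return np.linalg.solve(A,b)
def save(n,f): cv2.imwrite('pics/'+n+'.png',cv2.cvtColor(f,cv2.COLOR_RGB2BGR))
Z=dict(white_lid_mid=.097,blue_lid_mid=.097,green_lid_mid=.097,white_mouth=.085,blue_mouth=.085,green_mouth=.085,board_top=.022,salt_mid=.045,glass_mid=.0475)
E
python3 - <<'E'
from h import *
s=readout.get_state();print(env.grip_depth,{k:np.round(s[k],3) for k in('t','ee_pos','orientation','gripper_width','ft_force')})
P={n:eyes.capture(n) for n in('scene','top')}
save('two',np.hstack([P['scene']['frame'],P['top']['frame']])[:, :]) if 0 else [save(n,P[n]['frame']) for n in P]
for k in Z:
    for n in P:
        for r in models.tip_of(k,P[n])[:3]:
            print(k,n,np.round(r['uv']),round(r['confidence'],2),np.round(atz(P[n],r['uv'],Z[k]),3)[:2])
E
```

```text
0.0539 {'t': np.float64(0.0), 'ee_pos': array([ 0.179, -0.599,  0.303]), 'orientation': array([-3.14 ,  0.   ,  0.291]), 'gripper_width': np.float64(0.086), 'ft_force': array([ 0.204, -0.007, -0.4  ])}
white_lid_mid scene [286. 211.] 0.96 [ 0.478 -0.051]
white_lid_mid scene [143. 242.] 0.43 [0.638 0.185]
white_lid_mid top [271. 228.] 0.85 [ 0.476 -0.054]
blue_lid_mid scene [137. 237.] 0.64 [0.657 0.184]
blue_lid_mid top [164. 147.] 0.71 [0.657 0.185]
green_lid_mid scene [235. 188.] 0.94 [ 0.614 -0.043]
green_lid_mid top [266. 170.] 0.88 [ 0.605 -0.045]
white_mouth scene [236. 192.] 0.87 [ 0.613 -0.042]
white_mouth scene [349. 242.] 0.7 [ 0.336 -0.065]
white_mouth scene [288. 213.] 0.46 [ 0.48  -0.058]
white_mouth top [275. 291.] 0.83 [ 0.34  -0.063]
blue_mouth scene [288. 214.] 0.67 [ 0.479 -0.056]
green_mouth scene [142. 240.] 0.83 [0.655 0.177]
board_top scene [325. 179.] 0.91 [ 0.531 -0.274]
board_top top [366. 211.] 0.77 [ 0.525 -0.276]
salt_mid scene [224. 260.] 0.94 [0.521 0.092]
salt_mid top [202. 212.] 0.62 [0.518 0.104]
glass_mid scene [220. 301.] 0.57 [0.456 0.17 ]
glass_mid top [174. 238.] 0.85 [0.458 0.166]
```

View pics/scene.png

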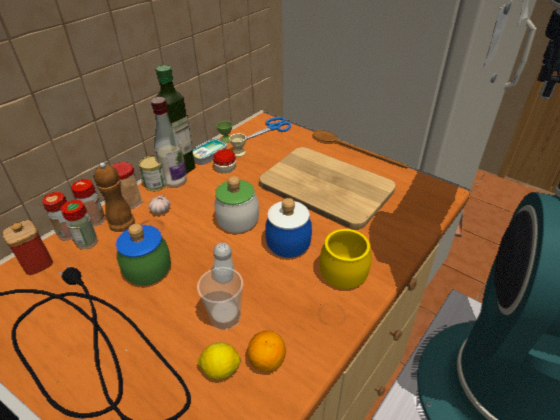

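View pics/top.png

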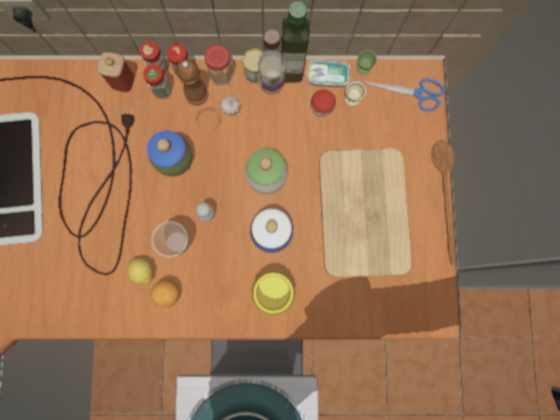

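The scene image shows:
- White lid on the blue jar at scene (288,215) / top (271,229).
- Green lid on the white jar at (236,195) / (266,165).
- Blue lid on the green jar at (140,240) / (165,148).
- Empty board at (327,183) / (366,211).

Possible confusions: the open yellow jar at (346,258) / (273,293) is the look-alike and stays untouched. The network's second white_mouth hit, (349,242), is that jar. Its best hit, (236,192), is the real white jar, under the green lid. The first lid to move is the white one. I'll check it in one crop.

Run:
```python
from h import *
f=cv2.imread('pics/scene.png')[160:300,100:380]
cv2.imwrite('pics/crop.png',cv2.resize(f,None,fx=2.6,fy=2.6,interpolation=cv2.INTER_CUBIC))
P={n:eyes.capture(n) for n in('scene','top')}
for k in list(Z)[:3]+['board_top','salt_mid','glass_mid']:
    print(k,np.round(tri([ray(P[n],models.tip_of(k,P[n])[0]['uv']) for n in P]),4))
```

```text
white_lid_mid [ 0.4761 -0.0529  0.0928]
blue_lid_mid [0.6555 0.1857 0.1071]
green_lid_mid [ 0.6093 -0.04    0.1016]
board_top [ 0.5173 -0.2705  0.0345]
salt_mid [0.5154 0.0983 0.0495]
glass_mid [0.4579 0.1648 0.0371]
```

View pics/crop.png

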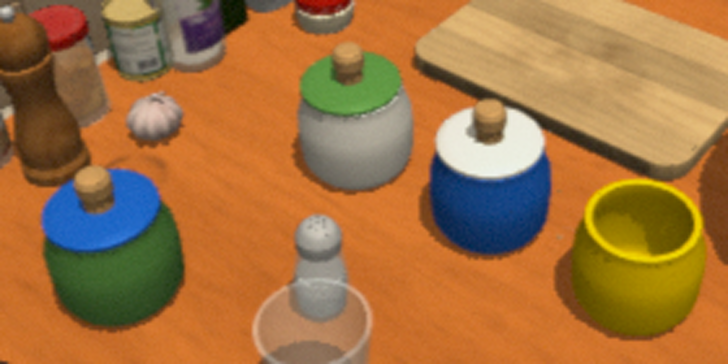

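```bash
python3 -m inch '[{"offset":[30,55,0]},{"offset":[60,110,0]},{"offset":[90,165,0]},{"offset":[120,220,0]},{"offset":[150,275,0]},{"offset":[180,330,0]},{"offset":[210,385,0]},{"offset":[240,440,0]},{"offset":[270,495,0]},{"offset":[298,546,0]},{"offset":[298,546,0]},{"offset":[298,546,0]},{"offset":[298,546,0]}]' 0.5
```

```text
$[0]: bad value
```

The crop confirms it: the white lid with its knob at crop (489,120) sits on the blue jar, and the yellow jar is open. The move was refused, so each row probably needs "turn" as well.

```bash
python3 -m inch '[{"offset":[30,55,0],"turn":0},{"offset":[60,110,0],"turn":0},{"offset":[90,165,0],"turn":0},{"offset":[120,220,0],"turn":0},{"offset":[150,275,0],"turn":0},{"offset":[180,330,0],"turn":0},{"offset":[210,385,0],"turn":0},{"offset":[240,440,0],"turn":0},{"offset":[270,495,0],"turn":0},{"offset":[298,546,0],"turn":0},{"offset":[298,546,0],"turn":0},{"offset":[298,546,0],"turn":0},{"offset":[298,546,0],"turn":0}]' 0.5
cat >> h.py <<'E'
def wrist(name,things,zs=Z,n=1):
    p=eyes.capture('wrist'); s=readout.get_state()
    print('t',round(s['t'],2),'tcp',np.round(s['ee_pos'],4),'rpy',np.round(s['orientation'],3))
    if name: save(name,p['frame'])
    for k in things:
        for r in models.tip_of(k,p)[:2]: print(k,'tip',np.round(r['uv']),round(r['confidence'],2),np.round(atz(p,r['uv'],zs[k]),4))
    return p
E
python3 - <<'E'
from h import *
wrist('w1',['white_lid_mid','green_lid_mid','blue_lid_mid','blue_mouth','white_mouth'])
E
```

```text
t: 3.32
ee_pos: [0.4768, -0.0539, 0.3039]
orientation: [3.141, 0.0, 0.289]
ft_force: [-0.4, -0.2, 1.6]
gripper_width: 0.0638
grip_force: 0.0
t 3.38 tcp [ 0.4769 -0.0538  0.3039] rpy [3.141 0.    0.289]
white_lid_mid tip [283. 194.] 0.61 [ 0.4786 -0.0556  0.097 ]
green_lid_mid tip [313.  40.] 0.97 [ 0.6163 -0.0411  0.097 ]
white_mouth tip [252. 304.] 0.93 [ 0.339  -0.0601  0.085 ]
```

View pics/w1.png

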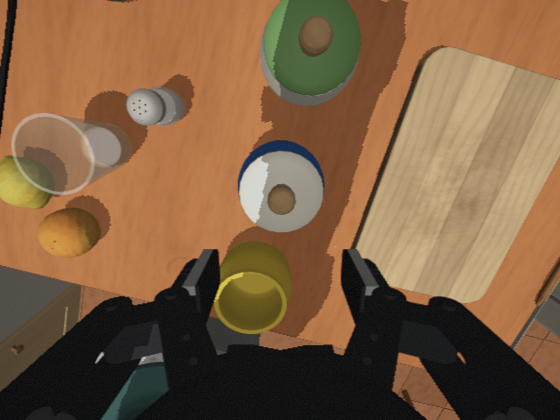

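The wrist view shows the white lid at (281,186) with its knob at (281,199) on the blue jar. The fingers straddle it, and the green lid is at (312,35). I'll refine the centres by fitting a 43 mm circle to the masked disc outline.

```bash
cat >> h.py <<'E'
from scipy.optimize import least_squares
def disc(k,p,z,r=.043):
    ms=models.masks_of(k,p)
    if not ms: print(k,'none');return
    m=ms[0]['region'].astype(np.uint8)
    c=max(cv2.findContours(m,0,cv2.CHAIN_APPROX_NONE)[0],key=len)[:,0,:]
    c=c[(c[:,0]>2)&(c[:,1]>2)&(c[:,0]<557)&(c[:,1]<417)]
    q=np.array([atz(p,u,z)[:2] for u in c])
    f=lambda v:np.hypot(*(q-v[:2]).T)-v[2]
    s=least_squares(f,[*q.mean(0),r],loss='soft_l1',f_scale=.001)
    print(k,'disc',np.round(s.x,4),'res',np.round(np.median(np.abs(f(s.x))),4),'conf',round(ms[0]['confidence'],2))
    return s.x
E
python3 - <<'E'
from h import *
p=eyes.capture('wrist'); q=eyes.capture('top'); w=eyes.capture('scene')
for k in list(Z)[:3]:
    for P in (p,q,w): disc(k,P,.093)
    for P in (p,q,w):
      for r in models.tip_of(k,P)[:1]: print('   tip',np.round(atz(P,r['uv'],.097),4),round(r['confidence'],2))
E
```

```text
white_lid_mid disc [ 0.4781 -0.0533  0.0411] res 0.0003 conf 0.91
white_lid_mid none
white_lid_mid disc [ 0.4749 -0.0498  0.0407] res 0.0009 conf 0.6
   tip [ 0.4777 -0.0574  0.097 ] 0.56
   tip [ 0.4718 -0.0508  0.097 ] 0.74
blue_lid_mid none
blue_lid_mid none
blue_lid_mid disc [0.6519 0.186  0.0422] res 0.0007 conf 0.58
   tip [0.6543 0.186  0.097 ] 0.86
   tip [0.6588 0.1861 0.097 ] 0.84
green_lid_mid none
green_lid_mid none
green_lid_mid disc [ 0.6113 -0.0356  0.0418] res 0.001 conf 0.59
   tip [ 0.6164 -0.0438  0.097 ] 0.91
   tip [ 0.6064 -0.0391  0.097 ] 0.78
```

```bash
python3 -m inch '[{"offset":[1,0,-50],"turn":0},{"offset":[1,0,-95],"turn":0},{"offset":[1,0,-120],"turn":0},{"offset":[1,0,-130],"turn":0},{"offset":[1,0,-134],"turn":0},{"offset":[1,0,-134],"turn":0},{"offset":[1,0,-134],"turn":0}]' && python3 -m inch '[{"offset":[0,0,0],"turn":0},{"offset":[0,0,0],"turn":0},{"offset":[0,0,0],"turn":0},{"offset":[0,0,0],"turn":0},{"offset":[0,0,0],"turn":0}]' -1 30
```

```text
t: 5.55
ee_pos: [0.4786, -0.0528, 0.1707]
orientation: [3.141, -0.001, 0.291]
ft_force: [-0.8, -0.4, -0.1]
gripper_width: 0.0638
grip_force: 0.0
t: 6.18
ee_pos: [0.4783, -0.0528, 0.1702]
orientation: [3.141, -0.0, 0.291]
ft_force: [-2.3, -0.6, 8.2]
gripper_width: 0.0255
grip_force: 29.0
```

```bash
python3 -m inch '[{"offset":[0,0,5],"turn":0},{"offset":[0,0,20],"turn":0},{"offset":[0,0,60],"turn":0},{"offset":[10,-40,90],"turn":0},{"offset":[22,-90,90],"turn":0},{"offset":[35,-145,90],"turn":0},{"offset":[47,-200,90],"turn":0},{"offset":[50,-207,90],"turn":0},{"offset":[50,-207,90],"turn":0},{"offset":[50,-207,90],"turn":0}]'
python3 - <<'E'
from h import *
p=wrist('w2',[])
E
```

```text
t: 7.42
ee_pos: [0.5283, -0.2583, 0.2603]
orientation: [-3.141, -0.0, 0.293]
ft_force: [0.6, 1.1, -0.5]
gripper_width: 0.0254
grip_force: 29.8
t 7.47 tcp [ 0.5283 -0.2584  0.2603] rpy [-3.141 -0.     0.293]
```

View pics/w2.png

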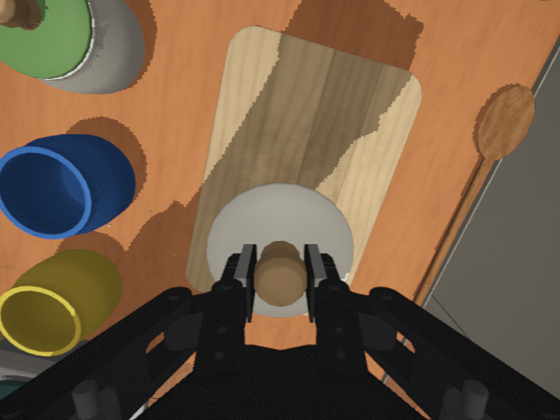

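The white lid hangs level in the pads, with its disc centred near (280,245). The blue jar is now open at (45,190). Next I lower the lid onto the board.

```bash
python3 - <<'E'
from h import *
p=eyes.capture('wrist'); q=eyes.capture('top');w=eyes.capture('scene')
for P in(p,q,w):
  for r in models.tip_of('blue_mouth',P)[:2]: print(np.round(r['uv']),np.round(atz(P,r['uv'],.085),4),round(r['confidence'],2))
print(disc('white_lid_mid',p,.097+.09-.004))
E
python3 -m inch '[{"offset":[0,0,-50],"turn":0},{"offset":[0,0,-100],"turn":0},{"offset":[0,0,-125],"turn":0},{"offset":[0,0,-133],"turn":0},{"offset":[0,0,-136],"turn":0},{"offset":[0,0,-138],"turn":0},{"offset":[0,0,-139],"turn":0},{"offset":[0,0,-139],"turn":0}]'
```

```text
[ 41. 194.] [ 0.4776 -0.0547  0.085 ] 0.76
[273. 228.] [ 0.4757 -0.0598  0.085 ] 0.73
[289. 214.] [ 0.4769 -0.0584  0.085 ] 0.72
white_lid_mid disc [ 0.5325 -0.256   0.0379] res 0.0039 conf 0.94
[ 0.53253308 -0.25596814  0.03794711]
t: 8.82
ee_pos: [0.5284, -0.2598, 0.1213]
orientation: [3.141, -0.001, 0.291]
ft_force: [1.0, 0.2, 0.3]
gripper_width: 0.0254
grip_force: 30.0
```

```bash
python3 -m inch '[{"offset":[0,0,-1],"turn":0},{"offset":[0,0,-1],"turn":0},{"offset":[0,0,-1],"turn":0}]'; python3 -m inch '[{"offset":[0,0,-1],"turn":0},{"offset":[0,0,-1],"turn":0}]'
```

```text
t: 9.2
ee_pos: [0.5285, -0.2599, 0.1212]
orientation: [3.141, -0.0, 0.291]
ft_force: [-5.6, 3.4, 19.1]
gripper_width: 0.025
grip_force: 31.5
t: 9.45
ee_pos: [0.5286, -0.2598, 0.121]
orientation: [3.14, -0.0, 0.291]
ft_force: [-13.8, 5.8, 36.1]
gripper_width: 0.0256
grip_force: 32.9
```

```bash
python3 -m inch '[{"offset":[0,0,2],"turn":0},{"offset":[0,0,2],"turn":0},{"offset":[0,0,2],"turn":0},{"offset":[0,0,2],"turn":0}]' 0.4; python3 -m inch '[{"offset":[0,0,20],"turn":0},{"offset":[0,0,70],"turn":0},{"offset":[0,0,130],"turn":0},{"offset":[10,40,160],"turn":0},{"offset":[26,95,172],"turn":0},{"offset":[42,150,172],"turn":0},{"offset":[59,205,172],"turn":0},{"offset":[74,260,172],"turn":0},{"offset":[90,315,172],"turn":0},{"offset":[106,370,172],"turn":0},{"offset":[120,425,172],"turn":0},{"offset":[127,445,172],"turn":0},{"offset":[127,445,172],"turn":0},{"offset":[127,445,172],"turn":0},{"offset":[127,445,172],"turn":0}]'
python3 - <<'E'
from h import *
p=wrist('w3',['blue_lid_mid','green_lid_mid']); disc('blue_lid_mid',p,.093); disc('green_lid_mid',p,.093)
q=eyes.capture('top')
for P in(p,q):
  for r in models.tip_of('blue_mouth',P)[:1]: print(np.round(r['uv']),np.round(atz(P,r['uv'],.085),4),round(r['confidence'],2))
E
```

```text
t: 9.95
ee_pos: [0.5281, -0.2597, 0.1207]
orientation: [-3.141, 0.0, 0.291]
ft_force: [-0.3, 0.2, -0.3]
gripper_width: 0.06
grip_force: 0.0
t: 11.82
ee_pos: [0.6553, 0.1836, 0.2933]
orientation: [3.141, -0.0, 0.289]
ft_force: [0.4, -0.8, -0.0]
gripper_width: 0.0597
grip_force: 0.0
t 11.88 tcp [0.6553 0.1839 0.2932] rpy [ 3.141 -0.     0.289]
blue_lid_mid tip [282. 198.] 0.97 [0.6557 0.1822 0.097 ]
blue_lid_mid disc [0.6583 0.1843 0.0414] res 0.0003 conf 0.56
green_lid_mid disc [ 0.6193 -0.0351  0.0414] res 0.0015 conf 0.8
[422. 381.] [ 0.4776 -0.052   0.085 ] 0.92
[273. 230.] [ 0.4732 -0.0594  0.085 ] 0.69
```

View pics/w3.png

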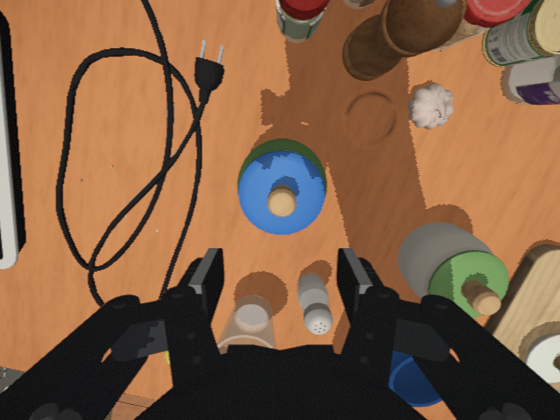

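The wrist view shows the blue lid at (282,190) with its knob at (282,202), centred between the fingers. The white lid stands on the board at (550,350). I go down and grip the blue lid.

```bash
python3 -m inch '[{"offset":[2,0,-50],"turn":0},{"offset":[2,0,-90],"turn":0},{"offset":[2,0,-112],"turn":0},{"offset":[2,0,-120],"turn":0},{"offset":[2,0,-123],"turn":0},{"offset":[2,0,-123],"turn":0},{"offset":[2,0,-123],"turn":0}]' && python3 -m inch '[{"offset":[0,0,0],"turn":0},{"offset":[0,0,0],"turn":0},{"offset":[0,0,0],"turn":0},{"offset":[0,0,0],"turn":0},{"offset":[0,0,0],"turn":0}]' -1 30 && python3 -m inch '[{"offset":[0,0,5],"turn":0},{"offset":[0,0,20],"turn":0},{"offset":[0,0,60],"turn":0},{"offset":[0,0,90],"turn":0},{"offset":[0,0,90],"turn":0},{"offset":[0,0,90],"turn":0}]'
python3 - <<'E'
from h import *
p=wrist('w4',[]); q=eyes.capture('top')
disc('blue_lid_mid',p,.183)
for k in('blue_mouth','green_mouth'):
 for P in(p,q):
  for r in models.tip_of(k,P)[:1]: print(k,np.round(r['uv']),np.round(atz(P,r['uv'],.085),4),round(r['confidence'],2))
E
```

```text
t: 13.1
ee_pos: [0.6576, 0.1854, 0.1709]
orientation: [-3.142, -0.001, 0.291]
ft_force: [-0.2, 0.8, -0.6]
gripper_width: 0.0599
grip_force: 0.0
t: 13.72
ee_pos: [0.6574, 0.1852, 0.1703]
orientation: [3.141, -0.0, 0.291]
ft_force: [-1.7, -2.0, 6.1]
gripper_width: 0.0256
grip_force: 29.3
t: 14.48
ee_pos: [0.657, 0.1851, 0.2598]
orientation: [3.142, 0.0, 0.291]
ft_force: [-0.5, -0.2, -1.7]
gripper_width: 0.0251
grip_force: 29.7
t 14.53 tcp [0.6569 0.1851 0.2593] rpy [-3.142e+00  1.000e-03  2.910e-01]
blue_lid_mid disc [0.6622 0.1877 0.0377] res 0.0038 conf 0.96
blue_mouth [438. 410.] [ 0.476  -0.0544  0.085 ] 0.76
blue_mouth [274. 226.] [ 0.4814 -0.0607  0.085 ] 0.61
```

View pics/w4.png

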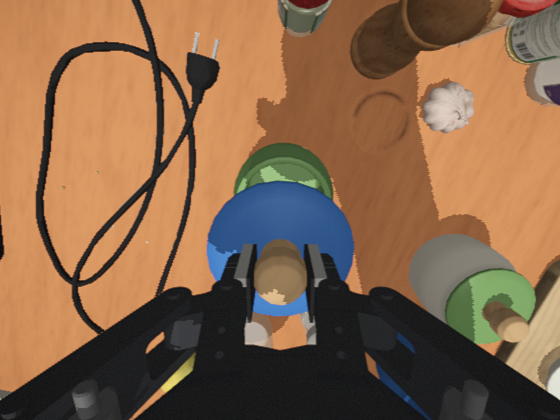

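The blue lid is gripped level, with its disc at (280,245). The green jar is open under it at (284,180). I carry the lid to just short of the blue jar to measure the mouth.

```bash
python3 -m inch '[{"offset":[-40,-40,0],"turn":0},{"offset":[-80,-80,0],"turn":0},{"offset":[-120,-120,0],"turn":0},{"offset":[-160,-160,0],"turn":0},{"offset":[-200,-200,0],"turn":0},{"offset":[-235,-235,0],"turn":0},{"offset":[-250,-260,0],"turn":0},{"offset":[-250,-260,0],"turn":0},{"offset":[-250,-260,0],"turn":0},{"offset":[-250,-260,0],"turn":0}]'
cat >> h.py <<'E'
def proj(p,X): return cv2.projectPoints(np.array(X,float).reshape(-1,3),np.array(p['rvec'],float),np.array(p['tvec'],float),np.array(p['mtx'],float),None)[0][:,0]
def circ(x,y,z,r): a=np.linspace(0,2*np.pi,73); return np.c_[x+r*np.cos(a),y+r*np.sin(a),0*a+z]
def over(p,cs):
    f=p['frame'].copy()
    for c in cs: cv2.polylines(f,[np.round(proj(p,circ(*c))*8).astype(np.int32)],True,(255,0,255),1,cv2.LINE_AA,3)
    return f
E
python3 - <<'E'
from h import *
p=wrist(None,[])
for k in('blue_mouth','green_mouth'):
  for r in models.tip_of(k,p)[:1]: print(k,np.round(r['uv']),np.round(atz(p,r['uv'],.085),4),round(r['confidence'],2))
x,y,z=readout.get_state()['ee_pos']
save('w5',over(p,[(x,y,z-.0773,.043),(.4772,-.054,.085,.043),(.4772,-.054,.085,.037)])[:380,100:480].repeat(2,0).repeat(2,1)[:600])
E
```

```text
t: 16.08
ee_pos: [0.4076, -0.074, 0.2598]
orientation: [-3.141, -0.0, 0.292]
ft_force: [0.6, -0.1, -0.2]
gripper_width: 0.0254
grip_force: 29.7
t 16.12 tcp [ 0.4076 -0.0741  0.2598] rpy [-3.141  0.     0.292]
blue_mouth [286. 119.] [ 0.4788 -0.0568  0.085 ] 0.79
green_mouth [280. 258.] [ 0.3576 -0.0878  0.085 ] 0.35
```

View pics/w5.png

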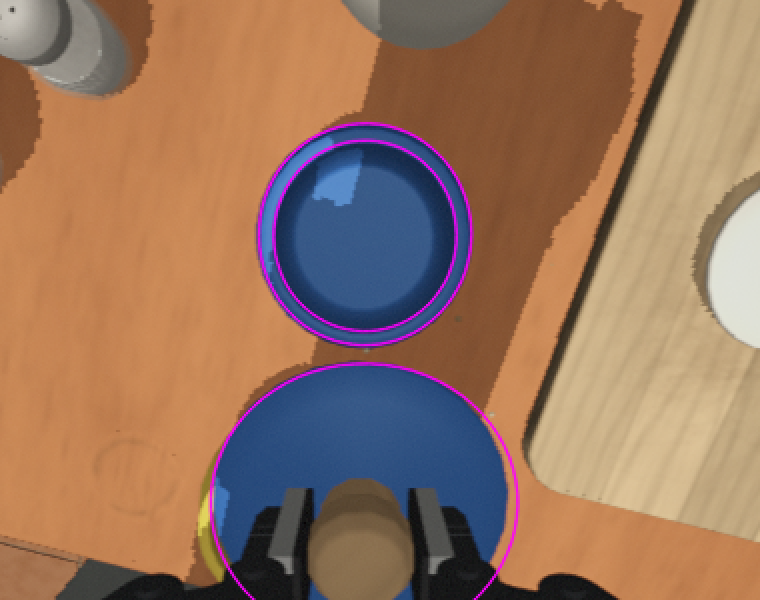

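The projected rim circles (centre 0.4772, -0.054) lie right on the blue jar's rim at crop (365,235). The held lid appears 1 mm left of and above the projected TCP, which I take as camera bias. I aim the TCP at about (0.477, -0.0546).

```bash
python3 -m inch '[{"offset":[35,10,0],"turn":0},{"offset":[69,20,0],"turn":0},{"offset":[69,20,-20],"turn":0},{"offset":[69,20,-50],"turn":0},{"offset":[69,20,-68],"turn":0},{"offset":[69,20,-74],"turn":0},{"offset":[69,20,-77],"turn":0},{"offset":[69,20,-80],"turn":0},{"offset":[69,20,-82],"turn":0},{"offset":[69,20,-82],"turn":0}]'
```

```text
t: 17.48
ee_pos: [0.4762, -0.0548, 0.178]
orientation: [3.142, -0.0, 0.291]
ft_force: [0.0, -0.3, -0.6]
gripper_width: 0.0258
grip_force: 29.7
```

Free so far. I'll step the rest.

```bash
python3 -m inch '[{"offset":[0,0,-2],"turn":0},{"offset":[0,0,-4],"turn":0},{"offset":[0,0,-6],"turn":0},{"offset":[0,0,-6],"turn":0}]';python3 -m inch '[{"offset":[0,0,-1],"turn":0},{"offset":[0,0,-2],"turn":0},{"offset":[0,0,-2],"turn":0}]'
```

```text
t: 17.98
ee_pos: [0.4761, -0.0547, 0.1717]
orientation: [-3.141, 0.0, 0.291]
ft_force: [-0.6, 0.1, -0.9]
gripper_width: 0.025
grip_force: 29.7
t: 18.35
ee_pos: [0.4763, -0.0547, 0.1702]
orientation: [3.141, -0.0, 0.291]
ft_force: [-3.6, -0.0, 9.6]
gripper_width: 0.0249
grip_force: 30.5
```

Seated. I release and go to hover over the green lid.

```bash
python3 -m inch '[{"offset":[0,0,1],"turn":0},{"offset":[0,0,1],"turn":0},{"offset":[0,0,1],"turn":0},{"offset":[0,0,1],"turn":0}]' 0.4; python3 -m inch '[{"offset":[0,0,20],"turn":0},{"offset":[0,0,70],"turn":0},{"offset":[0,0,115],"turn":0},{"offset":[40,4,123],"turn":0},{"offset":[90,10,123],"turn":0},{"offset":[137,14,123],"turn":0},{"offset":[137,14,123],"turn":0},{"offset":[137,14,123],"turn":0},{"offset":[137,14,123],"turn":0}]'
python3 - <<'E'
from h import *
p=wrist('w6',['green_lid_mid']); disc('green_lid_mid',p,.093)
E
```

```text
t: 18.85
ee_pos: [0.4762, -0.0547, 0.1708]
orientation: [-3.141, 0.0, 0.291]
ft_force: [0.2, -0.9, -0.8]
gripper_width: 0.0599
grip_force: 0.0
t: 19.98
ee_pos: [0.6125, -0.041, 0.2941]
orientation: [3.141, 0.0, 0.291]
ft_force: [0.6, -0.4, 1.1]
gripper_width: 0.06
grip_force: 0.0
t 20.02 tcp [ 0.6126 -0.041   0.2943] rpy [ 3.141 -0.     0.291]
green_lid_mid tip [280. 196.] 0.95 [ 0.6141 -0.0393  0.097 ]
green_lid_mid tip [426. 296.] 0.61 [ 0.553 -0.221  0.097]
green_lid_mid disc [ 0.6168 -0.0403  0.0415] res 0.0003 conf 0.59
```

View pics/w6.png

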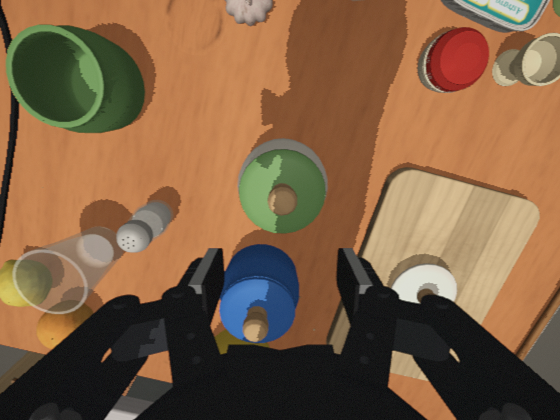

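The blue lid sits flush on the blue jar (258,310). The green lid is at (283,190) with its knob at (282,200). The open green jar is at (60,80), and the white lid stands on the board at (425,285). I take the green lid.

```bash
python3 -m inch '[{"offset":[3,0,-50],"turn":0},{"offset":[3,0,-90],"turn":0},{"offset":[3,0,-112],"turn":0},{"offset":[3,0,-120],"turn":0},{"offset":[3,0,-124],"turn":0},{"offset":[3,0,-124],"turn":0},{"offset":[3,0,-124],"turn":0}]' && python3 -m inch '[{"offset":[0,0,0],"turn":0},{"offset":[0,0,0],"turn":0},{"offset":[0,0,0],"turn":0},{"offset":[0,0,0],"turn":0},{"offset":[0,0,0],"turn":0}]' -1 30 && python3 -m inch '[{"offset":[0,0,5],"turn":0},{"offset":[0,0,20],"turn":0},{"offset":[0,0,60],"turn":0},{"offset":[-10,40,90],"turn":0},{"offset":[-15,90,90],"turn":0},{"offset":[-20,145,90],"turn":0},{"offset":[-25,195,90],"turn":0},{"offset":[-30,205,90],"turn":0},{"offset":[-30,205,90],"turn":0},{"offset":[-30,205,90],"turn":0}]'
python3 - <<'E'
from h import *
p=wrist(None,[])
for k in('green_mouth','white_mouth'):
  for r in models.tip_of(k,p)[:2]: print(k,np.round(r['uv']),np.round(atz(p,r['uv'],.085),4),round(r['confidence'],2))
x,y,z=readout.get_state()['ee_pos']
save('w7',over(p,[(x,y,z-.0773,.041),(.657,.184,.085,.043),(.657,.184,.085,.037)])[:300,100:480].repeat(2,0).repeat(2,1))
E
```

```text
t: 21.0
ee_pos: [0.6165, -0.0408, 0.1707]
orientation: [3.141, -0.001, 0.291]
ft_force: [0.0, -0.3, -0.1]
gripper_width: 0.0597
grip_force: 0.0
t: 21.62
ee_pos: [0.6163, -0.0408, 0.1703]
orientation: [3.141, -0.0, 0.291]
ft_force: [-1.6, -0.1, 5.8]
gripper_width: 0.0252
grip_force: 29.2
t: 22.88
ee_pos: [0.5867, 0.1625, 0.2601]
orientation: [3.141, -0.0, 0.289]
ft_force: [0.6, -0.4, -0.5]
gripper_width: 0.0253
grip_force: 29.8
t 22.93 tcp [0.5867 0.1625 0.26  ] rpy [ 3.141 -0.     0.289]
green_mouth [280. 119.] [0.6565 0.1835 0.085 ] 0.61
white_mouth [503. 237.] [ 0.6148 -0.0418  0.085 ] 0.95
```

View pics/w7.png

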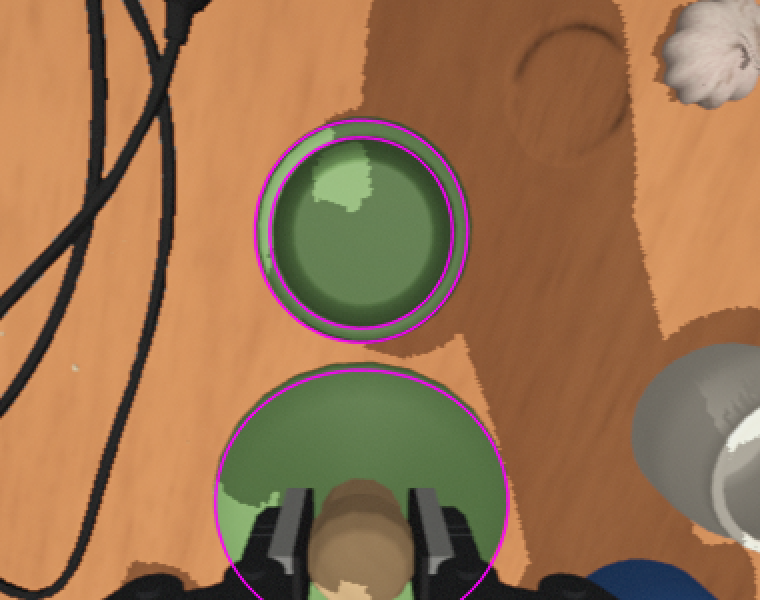

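The rim overlay (0.657, 0.184) matches the green mouth at crop (362,230), and the lid sits in the hand as the blue one did. I insert it the same way.

```bash
python3 -m inch '[{"offset":[35,10,0],"turn":0},{"offset":[69,21,0],"turn":0},{"offset":[69,21,-20],"turn":0},{"offset":[69,21,-50],"turn":0},{"offset":[69,21,-68],"turn":0},{"offset":[69,21,-74],"turn":0},{"offset":[69,21,-77],"turn":0},{"offset":[69,21,-80],"turn":0},{"offset":[69,21,-82],"turn":0},{"offset":[69,21,-82],"turn":0}]';  python3 -m inch '[{"offset":[0,0,-2],"turn":0},{"offset":[0,0,-4],"turn":0},{"offset":[0,0,-6],"turn":0},{"offset":[0,0,-6],"turn":0}]'
```

```text
t: 24.28
ee_pos: [0.6552, 0.1853, 0.178]
orientation: [-3.142, -0.0, 0.291]
ft_force: [-0.1, -0.1, -1.3]
gripper_width: 0.0253
grip_force: 29.8
t: 24.78
ee_pos: [0.6553, 0.1849, 0.1717]
orientation: [3.141, 0.0, 0.29]
ft_force: [2.2, -3.2, 0.6]
gripper_width: 0.0255
grip_force: 29.9
```

```bash
python3 -m inch '[{"offset":[1,-1,0],"turn":0},{"offset":[1,-1,-1],"turn":0},{"offset":[1,-1,-2],"turn":0},{"offset":[1,-1,-2],"turn":0}]'
```

```text
t: 25.28
ee_pos: [0.656, 0.1846, 0.1703]
orientation: [-3.141, 0.0, 0.291]
ft_force: [-4.0, -1.1, 7.0]
gripper_width: 0.0253
grip_force: 30.4
```

```bash
python3 -m inch '[{"offset":[0,0,1],"turn":0},{"offset":[0,0,1],"turn":0},{"offset":[0,0,1],"turn":0},{"offset":[0,0,1],"turn":0}]' 0.4; python3 -m inch '[{"offset":[0,0,20],"turn":0},{"offset":[0,0,70],"turn":0},{"offset":[0,0,115],"turn":0},{"offset":[-10,-40,123],"turn":0},{"offset":[-26,-95,123],"turn":0},{"offset":[-42,-150,123],"turn":0},{"offset":[-59,-205,123],"turn":0},{"offset":[-74,-260,110],"turn":0},{"offset":[-90,-315,100],"turn":0},{"offset":[-106,-370,90],"turn":0},{"offset":[-120,-425,90],"turn":0},{"offset":[-127,-444,90],"turn":0},{"offset":[-127,-444,90],"turn":0},{"offset":[-127,-444,90],"turn":0},{"offset":[-127,-444,90],"turn":0}]'
python3 - <<'E'
from h import *
p=wrist('w8',[]); disc('white_lid_mid',p,.044)
for r in models.tip_of('white_mouth',p)[:2]: print(np.round(r['uv']),np.round(atz(p,r['uv'],.085),4),round(r['confidence'],2))
E
```

```text
t: 25.78
ee_pos: [0.6562, 0.1843, 0.1708]
orientation: [-3.141, 0.0, 0.291]
ft_force: [0.1, -0.1, -0.2]
gripper_width: 0.0595
grip_force: 0.0
t: 27.65
ee_pos: [0.5298, -0.2583, 0.2612]
orientation: [-3.142, -0.0, 0.293]
ft_force: [-0.7, -0.1, -0.5]
gripper_width: 0.0598
grip_force: 0.0
t 27.7 tcp [ 0.5297 -0.2585  0.2611] rpy [-3.141 -0.     0.293]
white_lid_mid disc [ 0.5281 -0.2583  0.0413] res 0.0003 conf 0.57
[38. 21.] [ 0.6142 -0.0439  0.085 ] 0.98
[ 41. 323.] [ 0.3396 -0.0613  0.085 ] 0.92
```

View pics/w8.png

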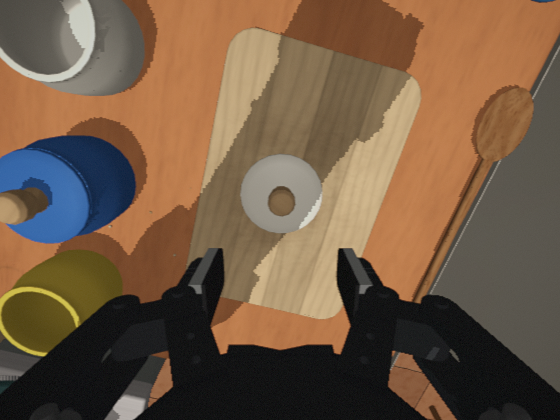

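The white lid stands knob-up at (281,193), with its knob at (282,200). The white jar is open at (45,25). I pick up the lid and carry it to just short of the white jar.

```bash
python3 -m inch '[{"offset":[-1,-1,-50],"turn":0},{"offset":[-1,-1,-100],"turn":0},{"offset":[-1,-1,-128],"turn":0},{"offset":[-1,-1,-136],"turn":0},{"offset":[-1,-1,-140],"turn":0},{"offset":[-1,-1,-140],"turn":0},{"offset":[-1,-1,-140],"turn":0}]' && python3 -m inch '[{"offset":[0,0,0],"turn":0},{"offset":[0,0,0],"turn":0},{"offset":[0,0,0],"turn":0},{"offset":[0,0,0],"turn":0},{"offset":[0,0,0],"turn":0}]' -1 30 && python3 -m inch '[{"offset":[0,0,5],"turn":0},{"offset":[0,0,30],"turn":0},{"offset":[0,0,85],"turn":0},{"offset":[0,0,135],"turn":0},{"offset":[5,50,139],"turn":0},{"offset":[10,105,139],"turn":0},{"offset":[14,160,139],"turn":0},{"offset":[17,197,139],"turn":0},{"offset":[17,197,139],"turn":0},{"offset":[17,197,139],"turn":0},{"offset":[17,197,139],"turn":0}]'
python3 - <<'E'
from h import *
p=wrist(None,[])
for k in('white_mouth',):
  for r in models.tip_of(k,p)[:2]: print(k,np.round(r['uv']),np.round(atz(p,r['uv'],.085),4),round(r['confidence'],2))
x,y,z=readout.get_state()['ee_pos']
save('w9',over(p,[(x,y,z-.0773,.041),(.615,-.042,.085,.043),(.615,-.042,.085,.037)])[:300,100:480].repeat(2,0).repeat(2,1))
E
```

```text
t: 28.68
ee_pos: [0.5286, -0.261, 0.1219]
orientation: [3.141, -0.001, 0.291]
ft_force: [0.0, -0.6, 0.4]
gripper_width: 0.0602
grip_force: 0.0
t: 29.3
ee_pos: [0.5284, -0.2607, 0.1212]
orientation: [3.141, -0.0, 0.291]
ft_force: [-2.0, 0.9, 6.0]
gripper_width: 0.0255
grip_force: 29.3
t: 30.68
ee_pos: [0.5451, -0.0649, 0.2598]
orientation: [3.141, 0.0, 0.289]
ft_force: [-0.0, 0.4, -1.0]
gripper_width: 0.0257
grip_force: 29.8
t 30.73 tcp [ 0.5451 -0.0648  0.2598] rpy [3.142 0.    0.289]
white_mouth [280. 117.] [ 0.6162 -0.0433  0.085 ] 0.69
```

View pics/w9.png

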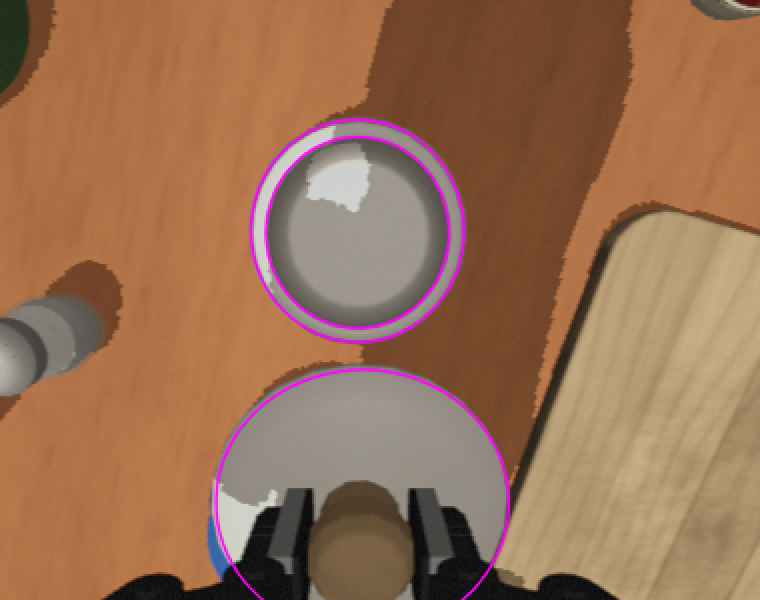

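The overlay (0.615, -0.042) matches the white mouth at crop (358,230), and the lid is held as before. I insert it.

```bash
python3 -m inch '[{"offset":[35,10,0],"turn":0},{"offset":[69,21,0],"turn":0},{"offset":[69,21,-20],"turn":0},{"offset":[69,21,-50],"turn":0},{"offset":[69,21,-68],"turn":0},{"offset":[69,21,-74],"turn":0},{"offset":[69,21,-77],"turn":0},{"offset":[69,21,-80],"turn":0},{"offset":[69,21,-82],"turn":0},{"offset":[69,21,-82],"turn":0}]';  python3 -m inch '[{"offset":[0,0,-2],"turn":0},{"offset":[0,0,-4],"turn":0},{"offset":[0,0,-6],"turn":0},{"offset":[0,0,-6],"turn":0}]'
```

```text
t: 32.02
ee_pos: [0.6143, -0.0428, 0.178]
orientation: [3.142, -0.0, 0.291]
ft_force: [-0.0, -0.0, -0.7]
gripper_width: 0.0255
grip_force: 29.8
t: 32.52
ee_pos: [0.6141, -0.0427, 0.1716]
orientation: [-3.141, 0.0, 0.291]
ft_force: [0.7, 0.5, -1.5]
gripper_width: 0.0254
grip_force: 29.8
```

```bash
python3 -m inch '[{"offset":[0,0,-1],"turn":0},{"offset":[0,0,-2],"turn":0},{"offset":[0,0,-2],"turn":0}]'; python3 -m inch '[{"offset":[0,0,1],"turn":0},{"offset":[0,0,1],"turn":0},{"offset":[0,0,1],"turn":0},{"offset":[0,0,1],"turn":0}]' 0.4; python3 -m inch '[{"offset":[0,0,20],"turn":0},{"offset":[0,0,70],"turn":0},{"offset":[0,0,115],"turn":0},{"offset":[-10,-50,135],"turn":0},{"offset":[-20,-105,135],"turn":0},{"offset":[-40,-160,135],"turn":0},{"offset":[-60,-215,135],"turn":0},{"offset":[-80,-270,135],"turn":0},{"offset":[-100,-320,135],"turn":0},{"offset":[-100,-320,135],"turn":0},{"offset":[-100,-320,135],"turn":0},{"offset":[-100,-320,135],"turn":0}]'
python3 - <<'E'
from h import *
P={n:eyes.capture(n) for n in('scene','top')}
a=P['scene']['frame'][150:300,90:370]; save('end',cv2.resize(a,None,fx=2.6,fy=2.6,interpolation=2))
for k in list(Z):
    for n in P:
        for r in models.tip_of(k,P[n])[:1]: print(k,n,round(r['confidence'],2),np.round(atz(P[n],r['uv'],Z[k]),3)[:2])
E
```

```text
t: 32.9
ee_pos: [0.6143, -0.0426, 0.1702]
orientation: [3.142, -0.0, 0.291]
ft_force: [-1.6, 1.3, 4.2]
gripper_width: 0.0252
grip_force: 30.2
t: 33.4
ee_pos: [0.6142, -0.0427, 0.1708]
orientation: [-3.141, 0.0, 0.291]
ft_force: [0.0, -0.5, -0.6]
gripper_width: 0.0597
grip_force: 0.0
t: 34.9
ee_pos: [0.5149, -0.3614, 0.3065]
orientation: [3.142, -0.001, 0.293]
ft_force: [0.6, -0.1, 0.6]
gripper_width: 0.0603
grip_force: 0.0
white_lid_mid scene 0.96 [ 0.608 -0.032]
white_lid_mid top 0.76 [ 0.616 -0.041]
blue_lid_mid scene 0.86 [ 0.472 -0.053]
blue_lid_mid top 0.84 [ 0.477 -0.051]
green_lid_mid scene 0.86 [0.654 0.187]
green_lid_mid top 0.97 [0.645 0.18 ]
white_mouth scene 0.7 [ 0.336 -0.058]
white_mouth top 0.88 [ 0.342 -0.061]
blue_mouth scene 0.96 [ 0.479 -0.057]
board_top scene 0.7 [ 0.535 -0.283]
board_top top 0.57 [ 0.521 -0.28 ]
salt_mid scene 0.58 [0.52  0.098]
salt_mid top 0.51 [0.522 0.097]
glass_mid scene 0.91 [0.457 0.162]
glass_mid top 0.7 [0.455 0.17 ]
```

View pics/end.png

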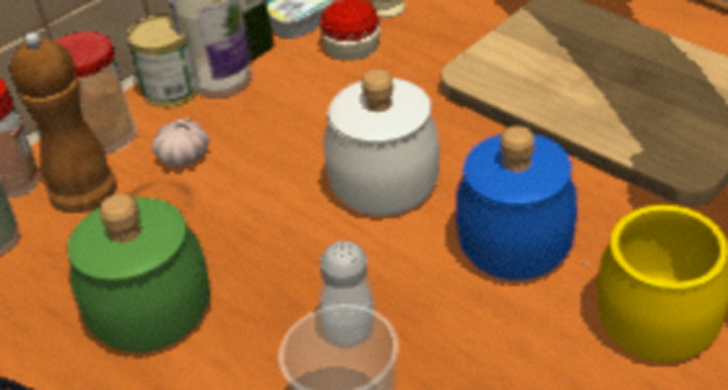

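All three lids are flush on their own jars: white at crop (380,110), blue at (516,170) and green at (125,235). The salt shaker, glass and yellow jar have not moved.

```bash
python3 -c "
from plant import job; print(job.job_done())"
```

```text
the job is handed in; nothing more can be done
None
```

Each lid is seated on the jar of its own colour; the white lid waited knob-up on the chopping board along the way, the final picture showed the jars, glass and salt shaker still in place, and the job was handed in at about 35 s.

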